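# Drive the seated die out of its holder

## Task

Take the thin ejector rod (the one with the slimmer handle) from its wooden stand, feel for the hole in the brass guide plate on the die holder and push the rod down through it until the brass die is driven right out and drops on the bed underneath. Use a light hand: probe the guide plate gently and press the die no harder than it takes to drive it out. Then put the rod back upright, fully down, in the empty hole of its stand; leave the thick rod and the other things on the bench where they are.

Things in the scene. Friction and masses are not known exactly. Their poses are not given: they have to be found in the camera images.
- holder: Die holder, fixed. Origin: centre of its underside; z up. Base 100 (x) x 120 (y) mm; cheeks at y = +-53 mm carry a grey block 90 x 118 x 45 mm, underside z = 48, top z = 93 mm, open below towards +x and -x. A vertical bore of about 36 mm on its z axis holds the die; a brass guide plate lies across the bore. Brass bruises: the rod must not press on the holder or plate with more than 30 N.
- guide_mid (a point): Middle of the guide plate's travel: holder x = 0, y = 0, z = 104 mm, the height of the plate's top. Plate 26 (x) x 90 (y) x 10 mm with a 13 mm through hole in its middle (1 mm chamfer). It was clamped anywhere within 12 mm either way, so its hole lies at holder x = 0, y = -12 to +12 mm; this setting is not measured. It holds to 60 N. Four gibs 9 mm high flank its ends (|y| = 33 to 55 mm).
- pawls (a point): Middle between two spring pawls in the bore under the die, on its axis at holder z = 65 mm; they reach in to x = +-12 mm. A die pushed down swings them aside against 9 to 17 N over the first 15 mm, then they drag on its sides with 1 to 3 N until its top is at about z = 56 mm, where it drops out of the bore. Go down with the rod's tip to z = 54 mm or a little lower (44 mm at most).
- bed (a point): Middle of the grey felt bed under the bore, z = 12 mm in the holder. The die driven out stands on it with its top at z = 38 mm.
- die: Round brass stamping die, 34 mm diameter, 26 mm high, about 0.15 kg, origin at the centre of its underside, z up. At the start seated in the holder's bore on the two pawls (underside at z = 65 mm, top at z = 91 mm of the holder), free to move up to 1 mm sideways. Must not be pressed by the rod with more than 30 N.
- thin_rod: The ejector rod, about 0.12 kg: steel shaft 10 mm diameter, 75 mm long, square-ended, under a round wooden handle 26 mm diameter, 52 mm high (narrowing to 20 mm over the top 6 mm). Origin: on the axis at the handle's underside (the shoulder); z points up to the handle. At the start it hangs in one of the stand's two holes, handle resting on the stand's top with its underside at z = 80 mm.
- thin_rod_tip (a point): Centre of the thin rod's lower end, 75 mm below its origin.
- thick_rod: Another rod with a fatter handle, 38 mm diameter and 60 mm high, and a 14 mm shaft, 70 mm long: too thick for the guide hole. In the other hole of the stand; origin as for the thin rod. Leave it.
- stand: Dark wooden block 70 (x) x 140 (y) x 80 mm, fixed, origin at the centre of its underside, with two 17 mm through holes at y = -35 and +35 mm.
- hole_a (a point): Middle of the mouth of the stand's hole at y = -35 mm, at its top face.
- hole_b (a point): Middle of the mouth of the stand's hole at y = +35 mm, at its top face.
- book: Blue cloth-bound book lying flat, 105 x 150 x 30 mm, origin at the centre of its underside. Bystander.
- type_block: Printing block on a wooden foot, 45 x 70 x 22 mm, origin at the centre of its underside. Bystander.
- jar: Closed amber glass jar, 56 mm diameter, 70 mm high, origin at the centre of its underside. Bystander.
Mind the look-alikes: they are no part of the job. What is shaped like the thin_rod but orange or turquoise is not meant.

How it is judged:
On the way, in this order (a step that is already met when the one before it is completed fails the run):
1. the thin rod is lifted out of its stand (z of thin_rod_tip in the frame of stand above 0.085 m), for 0.1 s.
2. the die has been driven out onto the bed with the thin rod standing through the guide and the bore ((z of die in the frame of holder below 0.022 m or (z of die in the frame of holder below 0.032 m and angle between die's own z axis and vertical above 1 rad)) and z of thin_rod_tip in the frame of holder below 0.08 m and horizontal distance between thin_rod_tip and holder below 0.015 m), for 0.1 s.
At the end, for the whole second after the job is handed in: The die rests on the bed (standing, underside under 22 mm above the holder's underside, or lying over), within 35 mm of the holder's axis; the thin rod stands at rest in a hole of the stand: shoulder within 5 mm of the stand's top and 8 mm of the hole's middle, upright within 0.12 rad ((z of die in the frame of holder below 0.022 m or (z of die in the frame of holder below 0.032 m and angle between die's own z axis and vertical above 1 rad)) and horizontal distance between die and holder below 0.035 m and linear speed of each of die, thin_rod below 0.02 m/s and (horizontal distance between thin_rod and hole_a below 0.008 m or horizontal distance between thin_rod and hole_b below 0.008 m) and z of thin_rod in the frame of stand below 0.085 m and angle between thin_rod's own z axis and vertical below 0.12 rad); the robot touches nothing.
It fails at once if the rod presses on the holder or its guide plate with more than 30 N (contact force between thin_rod and holder above 30 N).
It fails at once if the rod presses on the die with more than 30 N (contact force between thin_rod and die above 30 N).
It fails at once if the thick rod is disturbed by more than 30 mm (distance of thick_rod from where it was at the start of the episode above 0.03 m).
It fails at once if the book, the printing block or the jar is moved by more than 30 mm (distance of any of book, type_block, jar from where it was at the start of the episode above 0.03 m).
It also fails if it takes over 72 s, if anything falls off the work surface, if the arm or the gripper's body presses on something with over 40 N, if the wrist force passes 120 N, or if a joint passes its speed limit or range.

## Robot

A 6-joint arm with a two-finger parallel gripper is mounted at the origin on the work surface. World frame = base frame: x ahead of the robot, y to its left, z up, the work surface at z = 0. Lengths are in m, angles in rad, forces in N, time in s.
With the tool pointing down it reaches from about 0.4 to 0.825 m from the base axis. Payload 7 kg.
Tool frame: the origin (TCP) lies at the centre of the arm's flange, where the gripper is bolted on; the fingertips stand 178 mm ahead of it and the grasp point (between the pads) lies 159 mm ahead of it; z points along the fingers, y is the direction in which the jaws open and shut (so a half turn about z gives the same grasp; the last joint's range is limited). The gripper opens to 88 mm and grips with 3 to 60 N. Pads are 19 mm wide; open, the fingers measure 130 mm over their backs; the gripper's body (78 mm by 193 mm) begins 47 mm behind the grasp point.
Start: joints at [-0.902, 0.359, 0.012, 0, -1.224, -0.288], TCP at [0.251, -0.627, 0.405] pointing down, gripper open.
Joint ranges: [-3.07, 3.07], [-1.43, 2.12], [-1.02, 1.25], [-3.03, 1.67], [-3.05, -0], [-3.03, 3.03]. Speed limits (rad/s): [2.39, 2.39, 3.01, 3.14, 3.14, 3.14].

## Interface

Orientations are given as [roll, pitch, yaw] about the fixed x, y, z axes, in that order (R = Rz(yaw) Ry(pitch) Rx(roll)).
In Python, from station import * gives the robot as it stands.
- The arm moves only by the tool send_rows, never from a script. Its argument "motion" is a list of rows, each an object with "offset": the shift along the tool's x, y, z in cm, a list of three; "turn": the turn about the tool's z in degrees. In form: [{"offset": [x, y, z], "turn": turn}, ...]. A call has 1 to 8 rows; each row is the pose to reach, as a shift and turn from the pose commanded when the call began, along the tool's axes at that moment; what a row does not reach only later rows make up. A row lasts 1/10 s, in which the tool goes at most 50 mm and 8.59 degrees, less where a joint would pass 70% of its speed; a pose out of reach is approached as far as the arm can. A call with a gripper value outside its range is refused whole. "hand" is the opening, from -1 (shut) to 1 (fully open), set as the call begins (left out, the last holds). The fingers move at their own pace and stop on an object; "squeeze" is the grip in N (left out, the last holds). Time passes only in rows, so rows that repeat a pose let the fingers close. It gives the time, the measured TCP pose, the force and the opening at its end, in the units of the state.
- get_state(): the state, without advancing time (a new reading comes with each control period).
- grab_frame(name): name is "scene" or "top" or "wrist"; returns a dict with "frame" (480x640x3 uint8, blue, green, red), "range_z" (480x640 float32, m along the optical axis (not along the pixel's ray), 0 where there is no reading), "vertical_fov" (degrees; the focal length in pixels is half the picture's height over the tangent of half this angle, whatever the lens; pixels are square), "cx", "cy" (the principal point, pixels), "k1" (the pictures are not rectified: a ray, as slopes to the right and down, at radius r is drawn at 1 + k1 r^2 times it, then the intrinsics apply), "cam_to_world" (4x4, takes a point from camera to world coordinates). Camera axes: x right, y up, looking along -z (the intrinsics and any distortion apply to the point x, -y, -z); pixel columns grow to the right and rows downward; lengths in m; the calibration is good to about 2 mm. A picture is of the moment at which its call begins.
- job_done(): hands the job in, once; it reports no verdict.
The state is a dict: "t": time; "q": joint angles; "qd": joint speeds; "joint_efforts": joint torques, N m; "eef_pos": TCP position; "ee_rot": TCP orientation; "force": force on the tool from outside, world axes, zero at the start; "moment": the same for the moment, N m; "width": finger opening in m.
Only numpy, scipy, OpenCV 4.12 (cv2) and the standard library are available. Lean on these libraries where they do the work, as an engineer would, in place of code of your own. Each camera call takes 0.05 s, during which the arm holds its last target. There are 200 camera calls.

## Working session

There is one attempt and no reset: what is moved stays moved. The work goes in short steps, Python scripts to look and compute and a tool call to move; the robot and the scene stay as the last step left them, time stands still between calls to the robot, and variables do not carry over. Pictures are saved under pics/ and viewed, about 8 in all and at most 12, crops included, and the job is handed in when it is done.

Besides the shell and the picture viewer there is one more tool, called after "Call:" by a JSON object that holds its "fn" and its "kwargs", one argument or row to a line. send_rows: Moves the arm, as the interface text tells. Its arguments: {"type":"object","properties":{"motion":{"type":"array"},"hand":{"type":"number"},"squeeze":{"type":"number"}},"required":["motion"]}

```bash
mkdir -p pics
cat > h.py <<'E'
from station import *
import numpy as np, cv2
def cam(n):
    f=grab_frame(n); F=f["frame"].shape[0]/2/np.tan(np.radians(f["vertical_fov"])/2)
    f["K"]=np.array([[F,0,f["cx"]],[0,F,f["cy"]],[0,0,1.]]); return f
def slopes(f,uv):
    d=np.array([f["k1"],0,0,0,0.]); 
    return cv2.undistortPoints(np.array(uv,float).reshape(-1,1,2),f["K"],d).reshape(-1,2)
def ray(f,uv):
    s=slopes(f,uv); T=np.array(f["cam_to_world"]); 
    d=np.c_[s[:,0],-s[:,1],-np.ones(len(s))]@T[:3,:3].T
    return T[:3,3],d
def plane(f,uv,z):
    o,d=ray(f,uv); return o+d*((z-o[2])/d[:,2])[:,None]
def cloud(f):
    H,W=f["range_z"].shape; v,u=np.mgrid[:H,:W]; o,d=ray(f,np.c_[u.ravel(),v.ravel()])
    P=o+d*f["range_z"].reshape(-1,1); P[f["range_z"].ravel()==0]=np.nan
    return P.reshape(H,W,3)
def proj(f,P):
    T=np.linalg.inv(np.array(f["cam_to_world"])); p=np.atleast_2d(P)@T[:3,:3].T+T[:3,3]
    s=np.c_[p[:,0],-p[:,1]]/-p[:,2:]; r=(s**2).sum(1,keepdims=True); s=s*(1+f["k1"]*r)
    return s*f["K"][0,0]+[f["cx"],f["cy"]]
def tri(fs,uvs):
    A=np.zeros((3,3));b=np.zeros(3)
    for f,uv in zip(fs,uvs):
        o,d=ray(f,[uv]); d=d[0]/np.linalg.norm(d[0]); M=np.eye(3)-np.outer(d,d); A+=M;b+=M@o
    return np.linalg.solve(A,b)
E
python3 - <<'E'
from h import *
import pickle
for n in ("scene","top"):
    f=cam(n); cv2.imwrite(f"pics/{n}0.png",f["frame"]); pickle.dump(f,open(n+"0.pkl","wb"))
    print(n,f["vertical_fov"],f["k1"],np.round(f["cam_to_world"],3).tolist(),(f["range_z"]==0).mean())
print(get_state())
E
```

```text
scene 52.10138813740651 -0.13561304133179797 [[-0.121, -0.743, 0.658, 1.155], [0.993, -0.087, 0.085, 0.019], [-0.006, 0.664, 0.748, 0.739], [0.0, 0.0, 0.0, 1.0]] 0.004124348958333334
top 43.17815134623183 -0.04445451107142117 [[0.011, 0.99, -0.141, 0.435], [-0.999, 0.015, 0.032, -0.026], [0.034, 0.14, 0.99, 1.17], [0.0, 0.0, 0.0, 1.0]] 0.003876953125
{'t': 0.1, 'q': array([-9.01888165e-01,  3.59326780e-01,  1.11798437e-02, -3.21347183e-04,
       -1.22407277e+00, -2.88104989e-01]), 'qd': array([ 0.00103056, -0.00244877,  0.00255876,  0.0013184 ,  0.00063133,
        0.00093009]), 'joint_efforts': array([-1.60344749e-03, -5.84160340e+01,  2.93753529e+01,  7.01553494e+00,
        1.01760085e-02, -5.83852352e-05]), 'eef_pos': array([ 0.25082336, -0.62649833,  0.4038192 ]), 'ee_rot': array([ 3.14014210e+00, -1.14817910e-04, -2.76089881e+00]), 'force': array([ 0.20605504,  0.39752704, -0.2998124 ]), 'moment': array([-0.01133637, -0.04765449,  0.03534432]), 'width': 0.08752738102912523}
```

View pics/scene0.png

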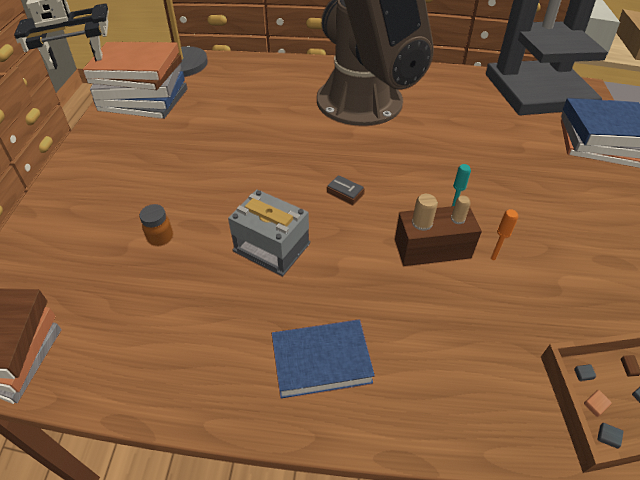

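View pics/top0.png

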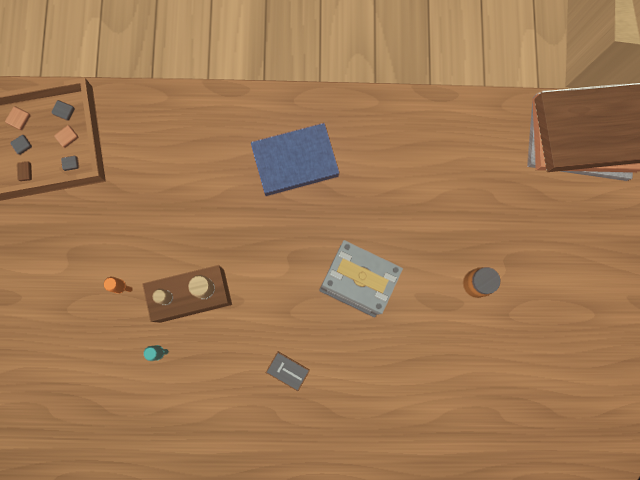

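Scene view: thin rod at (461,208), thick rod at (426,210), with orange (505,225) and turquoise (462,185) as look-alikes. In the top view these are at (160,297), (200,287), (113,285) and (152,353). The pale wooden handle with the smaller diameter in the stand fits the description. Next I measure it and make a confirming crop.

Run:
```python
from h import *
import pickle
fs={n:pickle.load(open(n+"0.pkl","rb")) for n in("scene","top")}
def region(P,lo,hi,zr):
    return (P[...,0]>lo[0])&(P[...,0]<hi[0])&(P[...,1]>lo[1])&(P[...,1]<hi[1])&(P[...,2]>zr[0])&(P[...,2]<zr[1])
for n,f in fs.items():
    P=cloud(f)
    T=fs["top"]
    def at(uv,z): return plane(T,[uv],z)[0]
    cs=at((188,294),.08); ch=at((362,276),.095)
    for nm,c,r,zr in (("stand",cs,.1,(.07,.088)),("holder",ch,.09,(.086,.097)),("plate",ch,.09,(.1005,.108))):
        m=region(P,c[:2]-r,c[:2]+r,zr); q=P[m]; 
        if nm=="plate":
            hsv=cv2.cvtColor(f["frame"],cv2.COLOR_BGR2HSV); m&=(hsv[...,1]>90)&(hsv[...,0]>12)&(hsv[...,0]<30); q=P[m]
        R=cv2.minAreaRect(q[:,:2].astype(np.float32)); print(n,nm,len(q),"z",np.median(q[:,2]).round(4),np.round(R[0],4),np.round(R[1],4),round(R[2],1))
    for nm,uv in (("thin",(160,297)),("thick",(200,287))):
        c=at(uv,.13); m=region(P,c[:2]-.028,c[:2]+.028,(.095,.16)); q=P[m]; zt=np.percentile(q[:,2],97)
        t=q[q[:,2]>zt-.004]; R=cv2.minEnclosingCircle(t[:,:2].astype(np.float32)); print(n,nm,len(q),"top",zt.round(4),np.round(R[0],4),round(R[1],4),t.mean(0).round(4))
f=fs["top"]["frame"][250:380,90:240]; g=fs["scene"]["frame"][150:280,385:535]
cv2.imwrite("pics/crop.png",np.hstack([cv2.resize(x,None,fx=2.6,fy=2.6,interpolation=2) for x in(f,g)]))
```

```text
scene stand 1803 z 0.0802 [0.4823 0.1725] [0.1263 0.1526] 15.2
scene holder 1547 z 0.0929 [ 0.5408 -0.1421] [0.1211 0.0938] 65.3
scene plate 534 z 0.1039 [ 0.5417 -0.1413] [0.0923 0.0286] 64.8
scene thin 312 top 0.1341 [0.4988 0.2082] 0.0126 [0.5003 0.2075 0.1326]
scene thick 605 top 0.1419 [0.5179 0.1399] 0.0185 [0.5186 0.1408 0.1405]
top stand 2440 z 0.0814 [0.4832 0.1673] [0.1255 0.1419] 15.0
top holder 2020 z 0.0942 [ 0.5425 -0.1437] [0.1185 0.0905] 65.0
top plate 618 z 0.105 [ 0.5431 -0.1419] [0.0893 0.0268] 64.6
top thin 230 top 0.1369 [0.5006 0.2073] 0.011 [0.5006 0.2069 0.1348]
top thick 462 top 0.1446 [0.5186 0.1395] 0.0176 [0.5186 0.14   0.1423]
```

View pics/crop.png

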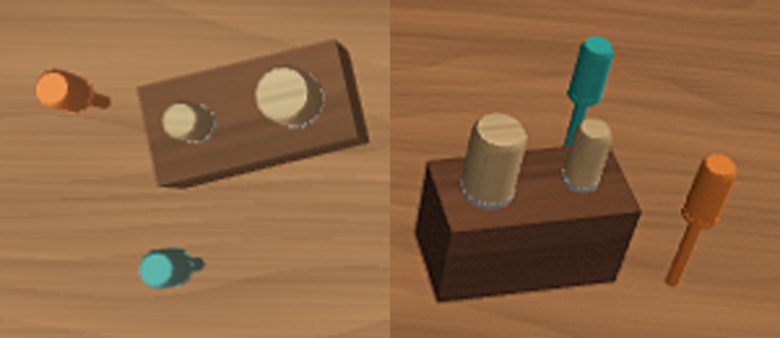

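The crop confirms it: the slimmer pale handle in the stand is at crop (182,122), with the thick one at (282,95) and the orange and turquoise ones outside the stand. Next I move over the holder for a closer look on the way.

```bash
cat >> h.py <<'E'
def go(x,y,z,jaw):
    "offset cm & turn deg; jaw = world angle (deg) of tool y"
    s=get_state(); p=s["eef_pos"]
    import scipy.spatial.transform as t
    R=t.Rotation.from_euler("xyz",s["ee_rot"]).as_matrix(); a=np.degrees(np.arctan2(R[1,1],R[0,1]))
    o=R.T@(np.array([x,y,z])-p)*100; print("jaw",a.round(2),"pos",p.round(4),"offset",o.round(2),"turn",round(-((jaw-a+180)%360-180),2),"tilt",np.degrees(np.arccos(-R[2,2])).round(2),"F",s["force"].round(2),"w",round(s["width"],4),"t",round(s["t"],2))
E
python3 - <<'E'
from h import *
import pickle
f=pickle.load(open("top0.pkl","rb")); P=cloud(f)
for nm,(u,v) in (("orange",(113,285)),("teal",(152,353)),("jar",(485,282)),("type",(288,370))):
    print(nm,P[v,u].round(3))
go(.49,-.145,.40,155)
go(.5005,.2073,.40,195)
E
```

```text
orange [0.517 0.288 0.13 ]
teal [0.403 0.216 0.129]
jar [ 0.536 -0.372  0.072]
type [ 0.372 -0.012  0.026]
jaw 111.81 pos [ 0.2508 -0.6265  0.4038] offset [-40.1   35.82   0.43] turn -43.19 tilt 0.08 F [ 0.21  0.4  -0.3 ] w 0.0875 t 0.1
jaw 111.81 pos [ 0.2508 -0.6265  0.4038] offset [-54.16  68.13   0.47] turn -83.19 tilt 0.08 F [ 0.21  0.4  -0.3 ] w 0.0875 t 0.1
```

Call:
{"fn": "send_rows", "kwargs": {
  "motion": [
    {"offset": [-40.1, 35.8, 0.4], "turn": -43.2},
    {"offset": [-40.1, 35.8, 0.4], "turn": -43.2},
    {"offset": [-40.1, 35.8, 0.4], "turn": -43.2},
    {"offset": [-40.1, 35.8, 0.4], "turn": -43.2},
    {"offset": [-40.1, 35.8, 0.4], "turn": -43.2},
    {"offset": [-40.1, 35.8, 0.4], "turn": -43.2},
    {"offset": [-40.1, 35.8, 0.4], "turn": -43.2},
    {"offset": [-40.1, 35.8, 0.4], "turn": -43.2}
  ],
  "hand": 0.2
}}

```text
t: 0.9
eef_pos: [0.4291, -0.2665, 0.4017]
ee_rot: [-3.142, 0.0, -2.007]
force: [1.4, -1.0, 0.9]
width: 0.053
```

Run:
```python
from h import *
go(.49,-.145,.40,155)
```

```text
jaw 155.02 pos [ 0.4291 -0.2665  0.4017] offset [-13.58  -0.39   0.17] turn 0.02 tilt 0.01 F [ 1.37 -0.96  0.9 ] w 0.053 t 0.9
```

Call:
{"fn": "send_rows", "kwargs": {
  "motion": [
    {"offset": [-13.6, -0.4, 0], "turn": 0},
    {"offset": [-13.6, -0.4, 0], "turn": 0},
    {"offset": [-13.6, -0.4, 0], "turn": 0},
    {"offset": [-13.6, -0.4, 0], "turn": 0},
    {"offset": [-13.6, -0.4, 0], "turn": 0}
  ]
}}

```text
t: 1.4
eef_pos: [0.4901, -0.146, 0.4013]
ee_rot: [3.141, -0.0, -2.005]
force: [-0.1, -0.1, 0.1]
width: 0.0525
```

Run:
```python
from h import *
import pickle
f=cam("wrist"); cv2.imwrite("pics/w1.png",f["frame"]); pickle.dump(f,open("w1.pkl","wb"))
print(np.round(f["cam_to_world"],3).tolist(),f["vertical_fov"],proj(f,[[.5425,-.1430,.104],[.5005,.2073,.13]]))
go(.5005,.2073,.40,195)
```

```text
[[-0.908, -0.401, -0.123, 0.455], [0.42, -0.867, -0.268, -0.219], [0.0, -0.295, 0.956, 0.384], [0.0, 0.0, 0.0, 1.0]] 70.49472837170507 [[261.91646646 261.99425831]
 [438.78061667 520.44038932]]
jaw 155.06 pos [ 0.4897 -0.1467  0.4014] offset [-32.56  13.95   0.14] turn -39.94 tilt 0.05 F [-1.3   0.53  0.1 ] w 0.0529 t 1.45
```

View pics/w1.png

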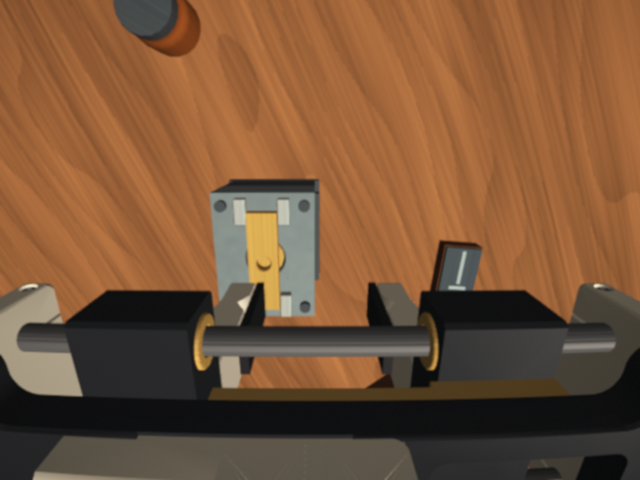

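The wrist view shows the holder, the plate at (263,260) and the guide hole around (264,262). I enlarge that area.

Run:
```python
from h import *
import pickle
f=pickle.load(open("w1.pkl","rb")); im=f["frame"]
c=cv2.resize(im[175:320,205:325],None,fx=4.1,fy=4.1,interpolation=2); 
c2=cv2.createCLAHE(4,(4,4)).apply(cv2.cvtColor(c,cv2.COLOR_BGR2GRAY))
cv2.imwrite("pics/w1c.png",np.hstack([c,cv2.cvtColor(c2,8)])[:, :800])
```

```text
(no output)
```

View pics/w1c.png

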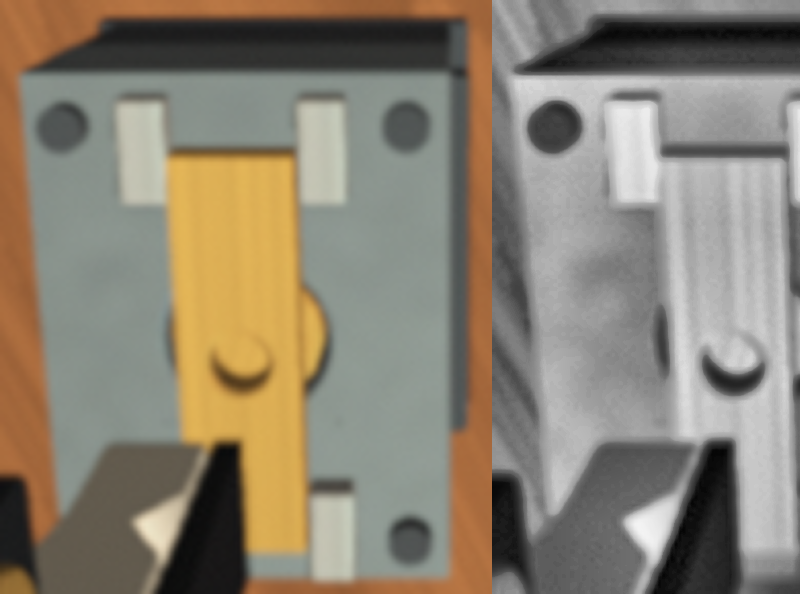

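Call:
{"fn": "send_rows", "kwargs": {
  "motion": [
    {"offset": [-32.6, 14.0, 0], "turn": -40},
    {"offset": [-32.6, 14.0, 0], "turn": -40},
    {"offset": [-32.6, 14.0, 0], "turn": -40},
    {"offset": [-32.6, 14.0, 0], "turn": -40},
    {"offset": [-32.6, 14.0, 0], "turn": -40},
    {"offset": [-32.6, 14.0, 0], "turn": -40},
    {"offset": [-32.6, 14.0, 0], "turn": -40},
    {"offset": [-32.6, 14.0, 0], "turn": -40}
  ]
}}

```text
t: 2.25
eef_pos: [0.5012, 0.2109, 0.4013]
ee_rot: [-3.141, 0.0, -1.307]
force: [-0.1, -1.7, -0.1]
width: 0.0527
```

Run:
```python
from h import *
go(.5005,.2073,.40,195)
```

```text
jaw -164.88 pos [0.5012 0.2109 0.4013] offset [0.33 0.16 0.13] turn 0.12 tilt 0.02 F [-0.1  -1.74 -0.13] w 0.0527 t 2.25
```

The crop shows the hole's dark crescent, giving a centre near crop (242,362), which is about pixel (264,263). The plate's far edge is at crop y≈152 and its near edge at y≈553.

Run:
```python
from h import *
import pickle
f=pickle.load(open("w1.pkl","rb"))
px=lambda c:(np.array(c)+.5)/4.1-.5+[205,175]
print("hole",plane(f,[px((242,362))],.104)[0])
e=plane(f,[px(c) for c in((231,151.5),(308,553),(296,150))],.104); h=np.array([e[0],(e[0]+(e[1]-e[2]))]);print("plate mid",h.mean(0),"len",np.linalg.norm(e[1]-e[2]))
b=plane(f,[px(c) for c in((22,72),(450,72),(450,577))],.093); print("block c",(b[0]+b[2])/2,np.linalg.norm(np.diff(b,axis=0),axis=1),np.degrees(np.arctan2(*(b[1]-b[2])[1::-1])))
w=cam("wrist"); pickle.dump(w,open("w2.pkl","wb")); P=cloud(w)
m=(abs(P[...,0]-.5005)<.03)&(abs(P[...,1]-.2073)<.03)&(P[...,2]>.12)&(P[...,2]<.15);q=P[m]
print(len(q),q.mean(0) if len(q) else 0,proj(w,[[.5005,.2073,.132]]))
T=pickle.load(open("top0.pkl","rb")); print(plane(T,[(362.5,276)],.104))
```

```text
hole [ 0.54151426 -0.14159296  0.104     ]
plate mid [ 0.54191772 -0.14173225  0.104     ] len 0.09220841440237236
block c [ 0.54130338 -0.14300461  0.093     ] [0.0900446  0.11874764] -114.89096338840866
862 [0.50023526 0.20560877 0.13236112] [[316.55655695 240.14784816]]
[[ 0.54123849 -0.14239961  0.104     ]]
```

Call:
{"fn": "send_rows", "kwargs": {
  "motion": [
    {"offset": [0.35, 0.15, 4.5], "turn": 0.1},
    {"offset": [0.35, 0.15, 9], "turn": 0.1},
    {"offset": [0.35, 0.15, 12], "turn": 0.1},
    {"offset": [0.35, 0.15, 13.4], "turn": 0.1},
    {"offset": [0.35, 0.15, 13.4], "turn": 0.1},
    {"offset": [0.35, 0.15, 13.4], "turn": 0.1}
  ]
}}

```text
t: 2.9
eef_pos: [0.5006, 0.2028, 0.2682]
ee_rot: [-3.142, -0.0, -1.312]
force: [0.1, 0.1, 0.9]
width: 0.0527
```

Call:
{"fn": "send_rows", "kwargs": {
  "motion": [
    {"offset": [0, 0, 0], "turn": 0},
    {"offset": [0, 0, 0], "turn": 0},
    {"offset": [0, 0, 0], "turn": 0},
    {"offset": [0, 0, 0], "turn": 0},
    {"offset": [0, 0, 0], "turn": 0},
    {"offset": [0, 0, 0], "turn": 0}
  ],
  "hand": -1,
  "squeeze": 45
}}

```text
t: 3.5
eef_pos: [0.5003, 0.2042, 0.2683]
ee_rot: [-3.141, 0.0, -1.31]
force: [-0.4, -0.5, 5.7]
width: 0.0249
```

Run:
```python
from h import *
go(.5003,.207,.40,195)
```

```text
jaw -165.06 pos [0.5003 0.2042 0.2683] offset [ -0.27  -0.08 -13.17] turn -0.06 tilt 0.05 F [-0.35 -0.55  5.71] w 0.0249 t 3.5
```

Call:
{"fn": "send_rows", "kwargs": {
  "motion": [
    {"offset": [0, 0, -1.5], "turn": 0},
    {"offset": [0, 0, -4], "turn": 0},
    {"offset": [0, 0, -7], "turn": 0},
    {"offset": [0, 0, -10], "turn": 0},
    {"offset": [0, 0, -13], "turn": 0},
    {"offset": [0, 0, -13], "turn": 0},
    {"offset": [0, 0, -13], "turn": 0},
    {"offset": [0, 0, -13], "turn": 0}
  ]
}}

```text
t: 4.3
eef_pos: [0.4997, 0.2038, 0.3963]
ee_rot: [3.139, -0.0, -1.311]
force: [0.2, 1.0, -1.3]
width: 0.0251
```

Run:
```python
from h import *
import pickle
go(.55,-.12,.40,155)
f=cam("wrist"); pickle.dump(f,open("w3.pkl","wb")); 
s=cam("scene"); t=cam("top"); pickle.dump((s,t),open("st3.pkl","wb"))
p=get_state()["eef_pos"]
for n,g in(("s",s),("t",t)): print(n,proj(g,[p+[0,0,-.159],p+[0,0,-.187],p+[0,0,-.262]]))
u,v=proj(s,[p+[0,0,-.2]])[0].astype(int); a=s["frame"][max(v-60,0):v+60,u-65:u+65]
cv2.imwrite("pics/h.png",np.hstack([cv2.resize(a,(390,360)),cv2.resize(f["frame"][200:400,200:420],(396,360))]))
```

```text
jaw -165.09 pos [0.4997 0.2038 0.3963] offset [32.58  3.47 -0.34] turn 39.91 tilt 0.13 F [ 0.23  0.96 -1.28] w 0.0251 t 4.3
s [[474.32066409 153.34133917]
 [470.55576084 166.3865706 ]
 [461.15678379 198.48491015]]
t [[146.19066919 291.14825712]
 [150.51554283 292.4453489 ]
 [160.95876826 295.57548821]]
```

View pics/h.png

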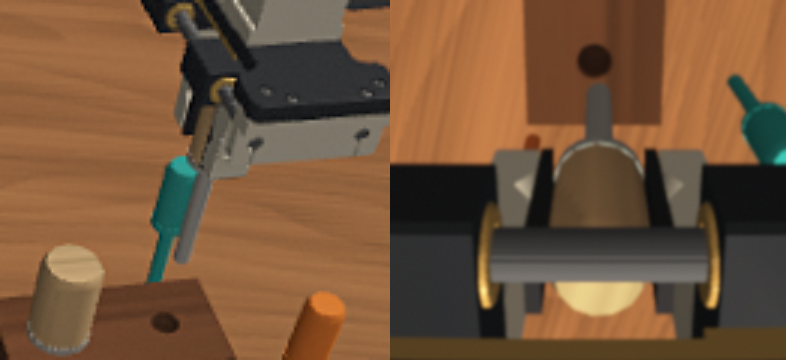

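The rod is held upright with its tip at crop (183,258) on the left and the stand's empty hole in view. Now the shaft axis in the tool frame.

```bash
cat >> h.py <<'E'
from scipy.optimize import least_squares
from scipy.spatial.transform import Rotation as Rn
def shaft(f):
    "rod axis in tool frame from the depth picture"
    s=get_state(); R=Rn.from_euler("xyz",s["ee_rot"]).as_matrix(); P=(cloud(f)-s["eef_pos"])@R
    m=(abs(P[...,0])<.02)&(abs(P[...,1])<.012)&(P[...,2]>.194)&(P[...,2]<.259); q=P[m]
    g=lambda a:np.hypot(q[:,0]-a[0]-a[2]*(q[:,2]-.262),q[:,1]-a[1]-a[3]*(q[:,2]-.262))-.005
    r=least_squares(g,[.003,0,0,0],loss="soft_l1",f_scale=.001)
    o=np.array(f["cam_to_world"])[:3,3]; print("shaft n",len(q),"tip x,y mm",(r.x[:2]*1e3).round(2),"tilt",r.x[2:].round(4),"rms",np.sqrt((r.fun**2).mean()).round(5),"zmax",P[(abs(P[...,0])<.02)&(abs(P[...,1])<.012)&(P[...,2]<.275)][:,2].max().round(4)); return r.x
E
python3 - <<'E'
from h import *
import pickle
f=pickle.load(open("w3.pkl","rb")); shaft(f)
P=cloud(f); t=cv2.cvtColor(f["frame"],6)
h=t[215:250,300:330]; print("hole stand",plane(f,[(200+(594-390)/1.8,200+60/1.8)],.08))
s,tp=pickle.load(open("st3.pkl","rb"))
for g in(s,tp):
    S=get_state();R=Rn.from_euler("xyz",S["ee_rot"]).as_matrix(); Q=(cloud(g)-S["eef_pos"])@R
    m=(abs(Q[...,0])<.02)&(abs(Q[...,1])<.014)&(Q[...,2]>.2)&(Q[...,2]<.28); q=Q[m]; print(len(q), q.mean(0).round(4) if len(q) else 0, q[:,2].max() if len(q) else 0)
E
```

```text
shaft n 396 tip x,y mm [4.68 0.96] tilt [-0.0085 -0.0021] rms 0.0016 zmax 0.2611
hole stand [[0.49903531 0.20821238 0.08      ]]
155 [-0.0024 -0.0016  0.2297] 0.26173155990563673
0 0 0
```

```bash
sed -i 's/\[.003,0,0,0\]/[-.006,0,0,0]/' h.py
python3 - <<'E'
from h import *
import pickle
f=pickle.load(open("w3.pkl","rb")); shaft(f)
s=get_state(); R=Rn.from_euler("xyz",s["ee_rot"]).as_matrix(); P=(cloud(f)-s["eef_pos"])@R
for v in range(250,300,8):
    r=P[v,295:340]; k=(abs(r[:,1])<.012)&(abs(r[:,0])<.03)&(r[:,2]<.27); q=r[k]
    print(v,len(q),(q[:,1].min()*1e3).round(1) if len(q) else 0,(q[:,1].max()*1e3).round(1) if len(q) else 0,np.median(q,0).round(4) if len(q) else 0, (q[:,0].max()).round(4) if len(q) else 0)
E
```

```text
shaft n 396 tip x,y mm [-3.79  1.13] tilt [-0.0001 -0.0012] rms 0.00018 zmax 0.2611
250 12 -3.0 5.2 [0.0005 0.0011 0.2536] 0.0017
258 14 -3.4 5.7 [0.0007 0.0011 0.236 ] 0.0012
266 13 -3.1 5.4 [0.0005 0.0015 0.2215] 0.0013
274 15 -3.6 5.9 [0.0004 0.0015 0.2084] 0.0015
282 33 -7.6 10.0 [0.0082 0.0009 0.1793] 0.0094
290 42 -9.6 11.9 [0.0077 0.0012 0.1706] 0.0092
298 43 -9.0 11.9 [0.0078 0.0014 0.1618] 0.0097
```

Call:
{"fn": "send_rows", "kwargs": {
  "motion": [
    {"offset": [0, 0, -5], "turn": 0},
    {"offset": [5, 0, -5], "turn": 8},
    {"offset": [10, 1, -5], "turn": 16},
    {"offset": [15, 1.5, -5], "turn": 24},
    {"offset": [20, 2, -5], "turn": 32},
    {"offset": [25, 2.5, -5], "turn": 40},
    {"offset": [30, 3, -5], "turn": 40},
    {"offset": [34, 4, -5], "turn": 40}
  ]
}}

```text
t: 5.25
eef_pos: [0.5493, -0.1372, 0.4468]
ee_rot: [3.141, -0.001, -2.009]
force: [-0.6, 0.5, -1.6]
width: 0.0252
```

Run:
```python
from h import *
go(.5410,-.1454,.402,155)
```

```text
jaw 154.88 pos [ 0.5493 -0.1372  0.4468] offset [1.1  0.4  4.48] turn -0.12 tilt 0.08 F [-0.57  0.54 -1.64] w 0.0252 t 5.25
```

Call:
{"fn": "send_rows", "kwargs": {
  "motion": [
    {"offset": [1, 0.4, 2], "turn": -0.1},
    {"offset": [1, 0.4, 4.5], "turn": -0.1},
    {"offset": [1, 0.4, 4.5], "turn": -0.1},
    {"offset": [1, 0.4, 4.5], "turn": -0.1},
    {"offset": [1, 0.4, 4.5], "turn": -0.1},
    {"offset": [1, 0.4, 4.5], "turn": -0.1}
  ]
}}

```text
t: 5.85
eef_pos: [0.5417, -0.1417, 0.4039]
ee_rot: [-3.14, 0.001, -2.006]
force: [0.1, -0.2, -1.6]
width: 0.025
```

Run:
```python
from h import *
import pickle
go(.5410,-.1454,.402,155)
f=cam("wrist"); pickle.dump(f,open("w4.pkl","wb")); a=shaft(f)
s=get_state(); R=Rn.from_euler("xyz",s["ee_rot"]).as_matrix()
tip=s["eef_pos"]+R@[a[0],a[1],.2625]; print("tip",tip)
c=[tip[:2].tolist()+[.104]]; uv=proj(f,c)[0]; print("below tip px",uv, "tip px",proj(f,[tip])[0])
u,v=np.round(uv).astype(int); x0,y0=u-40,v-45; print(x0,y0)
im=cv2.resize(f["frame"][y0:y0+75,x0:x0+80],None,fx=8,fy=8,interpolation=2)
cv2.imwrite("pics/h4.png",im)
```

```text
jaw 155.07 pos [ 0.5417 -0.1417  0.4039] offset [ 0.36 -0.09  0.19] turn 0.07 tilt 0.11 F [ 0.09 -0.16 -1.58] w 0.025 t 5.85
shaft n 400 tip x,y mm [-3.24  0.38] tilt [ 0.0004 -0.0033] rms 0.00018 zmax 0.2614
tip [ 0.54298538 -0.13869957  0.14123885]
below tip px [315.54730159 237.49031041] tip px [315.43463417 251.44071632]
276 192
```

View pics/h4.png

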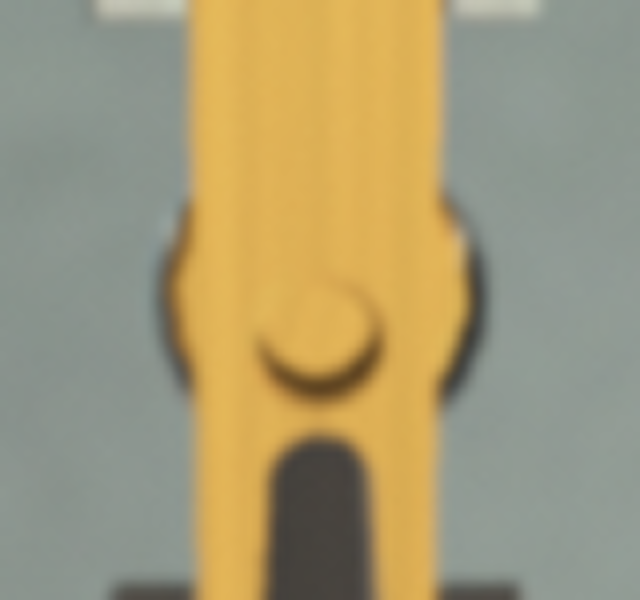

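The crop shows the hole as an ellipse centred at crop (321,339), the shaft tip below it at (320,440), and the bore visible on both sides of the plate.

Run:
```python
from h import *
import pickle
f=pickle.load(open("w4.pkl","rb"))
h=plane(f,[(276+321.5/8-.5,192+339.5/8-.5)],.104)[0]; print("hole",h)
b=plane(f,[(276+322/8-.5,192+300/8-.5)],.093)[0]; print("bore approx",b)
s=get_state(); R=Rn.from_euler("xyz",s["ee_rot"]).as_matrix(); print("tool shift mm",R.T@(h-[.54299,-.13870,.104])*1e3)
```

```text
hole [ 0.54152735 -0.14155314  0.104     ]
bore approx [ 0.54089055 -0.14284278  0.093     ]
tool shift mm [ 3.20382392e+00  1.23469185e-01 -2.35659936e-03]
```

Call:
{"fn": "send_rows", "kwargs": {
  "motion": [
    {"offset": [0.32, 0, 1.5], "turn": 0},
    {"offset": [0.32, 0, 2.7], "turn": 0},
    {"offset": [0.32, 0, 3.2], "turn": 0},
    {"offset": [0.32, 0, 3.2], "turn": 0},
    {"offset": [0.32, 0, 3.2], "turn": 0},
    {"offset": [0.32, 0, 3.2], "turn": 0}
  ]
}}

```text
t: 6.5
eef_pos: [0.5401, -0.1451, 0.3713]
ee_rot: [-3.141, 0.0, -2.007]
force: [-0.1, -0.2, -1.2]
width: 0.0251
```

Run:
```python
from h import *
f=cam("wrist"); a=shaft(f); go(.541,-.145,.371,155)
s=get_state(); R=Rn.from_euler("xyz",s["ee_rot"]).as_matrix(); tip=s["eef_pos"]+R@[a[0],a[1],.2625]; print("tip",tip,"needed tool shift mm",R.T@(np.array([.54153,-.14155,.104])-tip)*1e3)
```

```text
shaft n 398 tip x,y mm [-3.25  0.51] tilt [-0.0006 -0.0022] rms 0.0002 zmax 0.2748
jaw 155.02 pos [ 0.54   -0.1451  0.3712] offset [-0.05 -0.08  0.02] turn 0.02 tilt 0.05 F [-0.08 -0.34 -1.66] w 0.0246 t 6.55
tip [ 0.54116432 -0.1419357   0.10874157] needed tool shift mm [-0.50260309 -0.1647584   4.74186271]
```

Call:
{"fn": "send_rows", "kwargs": {
  "motion": [
    {"offset": [-0.03, 0, 0.2], "turn": 0},
    {"offset": [-0.03, 0, 0.4], "turn": 0},
    {"offset": [-0.03, 0, 0.45], "turn": 0},
    {"offset": [-0.03, 0, 0.5], "turn": 0},
    {"offset": [-0.03, 0, 0.55], "turn": 0},
    {"offset": [-0.03, 0, 0.6], "turn": 0},
    {"offset": [-0.03, 0, 0.65], "turn": 0},
    {"offset": [-0.03, 0, 0.65], "turn": 0}
  ]
}}

```text
t: 7.35
eef_pos: [0.5399, -0.1448, 0.3641]
ee_rot: [3.141, -0.0, -2.007]
force: [-1.1, -0.0, -2.1]
width: 0.0253
```

Call:
{"fn": "send_rows", "kwargs": {
  "motion": [
    {"offset": [0, 0, 0.1], "turn": 0},
    {"offset": [0, 0, 0.2], "turn": 0},
    {"offset": [0, 0, 0.3], "turn": 0},
    {"offset": [0, 0, 0.4], "turn": 0},
    {"offset": [0, 0, 0.5], "turn": 0},
    {"offset": [0, 0, 0.6], "turn": 0},
    {"offset": [0, 0, 0.65], "turn": 0},
    {"offset": [0, 0, 0.65], "turn": 0}
  ]
}}

```text
t: 8.15
eef_pos: [0.5399, -0.1448, 0.3576]
ee_rot: [3.141, -0.0, -2.007]
force: [0.4, 0.1, -1.1]
width: 0.0249
```

Call:
{"fn": "send_rows", "kwargs": {
  "motion": [
    {"offset": [0, 0, 0.1], "turn": 0},
    {"offset": [0, 0, 0.2], "turn": 0},
    {"offset": [0, 0, 0.3], "turn": 0},
    {"offset": [0, 0, 0.35], "turn": 0},
    {"offset": [0, 0, 0.4], "turn": 0},
    {"offset": [0, 0, 0.45], "turn": 0},
    {"offset": [0, 0, 0.5], "turn": 0},
    {"offset": [0, 0, 0.55], "turn": 0}
  ]
}}

```text
t: 8.95
eef_pos: [0.5404, -0.1449, 0.3535]
ee_rot: [-3.139, 0.0, -2.006]
force: [-1.4, 0.3, 8.6]
width: 0.0253
```

Call:
{"fn": "send_rows", "kwargs": {
  "motion": [
    {"offset": [0, 0, 0.04], "turn": 0},
    {"offset": [0, 0, 0.08], "turn": 0},
    {"offset": [0, 0, 0.12], "turn": 0},
    {"offset": [0, 0, 0.16], "turn": 0},
    {"offset": [0, 0, 0.2], "turn": 0}
  ]
}}

```text
t: 9.45
eef_pos: [0.5406, -0.1449, 0.352]
ee_rot: [-3.138, 0.001, -2.006]
force: [-2.4, 0.8, 9.9]
width: 0.0251
```

Call:
{"fn": "send_rows", "kwargs": {
  "motion": [
    {"offset": [0, 0, 0.05], "turn": 0},
    {"offset": [0, 0, 0.1], "turn": 0},
    {"offset": [0, 0, 0.15], "turn": 0},
    {"offset": [0, 0, 0.2], "turn": 0},
    {"offset": [0, 0, 0.25], "turn": 0},
    {"offset": [0, 0, 0.3], "turn": 0},
    {"offset": [0, 0, 0.35], "turn": 0},
    {"offset": [0, 0, 0.4], "turn": 0}
  ]
}}

```text
t: 10.25
eef_pos: [0.5406, -0.1449, 0.3483]
ee_rot: [-3.138, 0.001, -2.006]
force: [-2.3, 1.0, 12.5]
width: 0.0253
```

Run:
```python
from h import *
f=cam("wrist"); a=shaft(f); go(.5399,-.1448,.35,155)
```

```text
shaft n 1631 tip x,y mm [ 5.45 -1.06] tilt [-0.0058 -0.0417] rms 0.0077 zmax 0.262
jaw 155.06 pos [ 0.5405 -0.1449  0.3483] offset [ 0.01  0.06 -0.17] turn 0.06 tilt 0.19 F [-2.33  0.78 11.76] w 0.0252 t 10.3
```

Call:
{"fn": "send_rows", "kwargs": {
  "motion": [
    {"offset": [0, 0, 0.06], "turn": 0},
    {"offset": [0, 0, 0.12], "turn": 0},
    {"offset": [0, 0, 0.18], "turn": 0},
    {"offset": [0, 0, 0.24], "turn": 0},
    {"offset": [0, 0, 0.3], "turn": 0},
    {"offset": [0, 0, 0.36], "turn": 0},
    {"offset": [0, 0, 0.42], "turn": 0},
    {"offset": [0, 0, 0.48], "turn": 0}
  ]
}}

```text
t: 11.1
eef_pos: [0.5406, -0.1449, 0.343]
ee_rot: [-3.139, 0.001, -2.006]
force: [0.3, -0.6, 3.5]
width: 0.0252
```

Call:
{"fn": "send_rows", "kwargs": {
  "motion": [
    {"offset": [0, 0, 0.06], "turn": 0},
    {"offset": [0, 0, 0.12], "turn": 0},
    {"offset": [0, 0, 0.18], "turn": 0},
    {"offset": [0, 0, 0.24], "turn": 0},
    {"offset": [0, 0, 0.3], "turn": 0},
    {"offset": [0, 0, 0.36], "turn": 0},
    {"offset": [0, 0, 0.42], "turn": 0},
    {"offset": [0, 0, 0.48], "turn": 0}
  ]
}}

```text
t: 11.9
eef_pos: [0.5399, -0.1448, 0.3363]
ee_rot: [3.141, -0.0, -2.007]
force: [1.0, 0.2, 0.8]
width: 0.0255
```

Call:
{"fn": "send_rows", "kwargs": {
  "motion": [
    {"offset": [0, 0, 0.2], "turn": 0},
    {"offset": [0, 0, 0.4], "turn": 0},
    {"offset": [0, 0, 0.6], "turn": 0},
    {"offset": [0, 0, 0.8], "turn": 0},
    {"offset": [0, 0, 1.0], "turn": 0},
    {"offset": [0, 0, 1.2], "turn": 0},
    {"offset": [0, 0, 1.4], "turn": 0},
    {"offset": [0, 0, 1.6], "turn": 0}
  ]
}}

```text
t: 12.7
eef_pos: [0.5398, -0.1448, 0.3202]
ee_rot: [3.141, -0.0, -2.007]
force: [-0.9, 0.6, -1.1]
width: 0.025
```

Call:
{"fn": "send_rows", "kwargs": {
  "motion": [
    {"offset": [0, 0, 0.2], "turn": 0},
    {"offset": [0, 0, 0.4], "turn": 0},
    {"offset": [0, 0, 0.6], "turn": 0},
    {"offset": [0, 0, 0.8], "turn": 0},
    {"offset": [0, 0, 0.8], "turn": 0},
    {"offset": [0, 0, 0.8], "turn": 0},
    {"offset": [0, 0, 0.8], "turn": 0}
  ]
}}

```text
t: 13.4
eef_pos: [0.5399, -0.1448, 0.3126]
ee_rot: [-3.142, -0.0, -2.007]
force: [-0.5, 0.0, -1.0]
width: 0.025
```

Run:
```python
from h import *
go(.5399,-.1448,.402,155)
f=cam("scene"); c=proj(f,[[.5415,-.143,.05]])[0].astype(int)
cv2.imwrite("pics/die.png",cv2.resize(f["frame"][c[1]-70:c[1]+55,c[0]-70:c[0]+70],None,fx=5,fy=4.8,interpolation=2))
P=cloud(f); m=(np.hypot(P[...,0]-.5413,P[...,1]+.143)<.05)&(P[...,2]<.046)&(P[...,2]>.014)
hs=cv2.cvtColor(f["frame"],cv2.COLOR_BGR2HSV); m&=(hs[...,0]>14)&(hs[...,0]<32)&(hs[...,1]>90); q=P[m]
print(len(q),q.min(0) if len(q) else 0,q.max(0) if len(q) else 0)
```

```text
jaw 155.02 pos [ 0.5399 -0.1448  0.3126] offset [ 0.    0.   -8.94] turn 0.02 tilt 0.0 F [-0.51  0.03 -0.97] w 0.025 t 13.4
0 0 0
```

View pics/die.png

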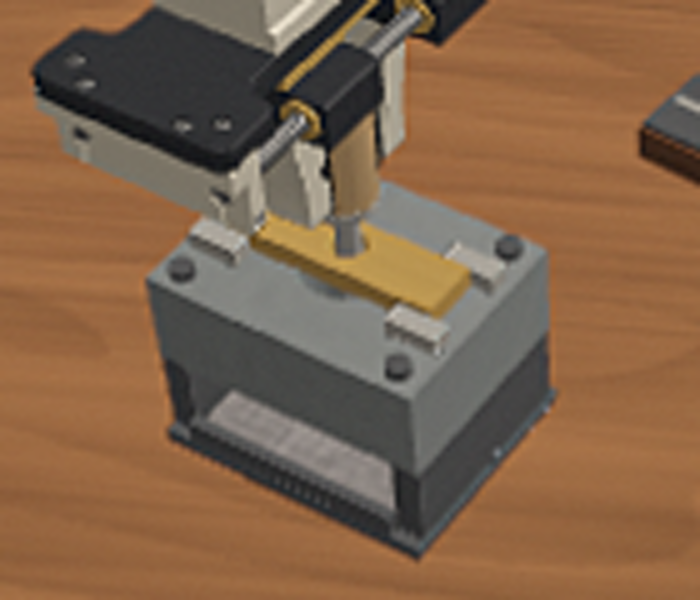

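The die is not visible, because the bed's centre is hidden behind the block's edge from this angle. The force has fallen to the rod's own weight. I go 4 mm lower for certainty, then pull straight up and check the depth inside the bore.

Call:
{"fn": "send_rows", "kwargs": {
  "motion": [
    {"offset": [0, 0, 0.2], "turn": 0},
    {"offset": [0, 0, 0.4], "turn": 0},
    {"offset": [0, 0, 0.4], "turn": 0},
    {"offset": [0, 0, 0.4], "turn": 0}
  ]
}}

```text
t: 13.85
eef_pos: [0.5399, -0.1448, 0.3085]
ee_rot: [3.141, -0.0, -2.007]
force: [0.2, 0.4, -0.7]
width: 0.0256
```

Call:
{"fn": "send_rows", "kwargs": {
  "motion": [
    {"offset": [0, 0, -1], "turn": 0},
    {"offset": [0, 0, -2.5], "turn": 0},
    {"offset": [0, 0, -4], "turn": 0},
    {"offset": [0, 0, -5.5], "turn": 0},
    {"offset": [0, 0, -7], "turn": 0},
    {"offset": [0, 0, -9.3], "turn": 0},
    {"offset": [0, 0, -9.3], "turn": 0},
    {"offset": [0, 0, -9.3], "turn": 0}
  ]
}}

```text
t: 14.65
eef_pos: [0.5398, -0.1448, 0.4026]
ee_rot: [-3.14, 0.001, -2.007]
force: [-0.1, -0.3, -2.2]
width: 0.0252
```

Run:
```python
from h import *
import pickle
go(.5399,-.1448,.45,155)
f=cam("wrist"); pickle.dump(f,open("w5.pkl","wb")); P=cloud(f)
m=(np.hypot(P[...,0]-.5413,P[...,1]+.143)<.03)&(P[...,2]<.085); q=P[m]; print(len(q), np.percentile(q[:,2],[2,10,30,50,70,90]).round(3) if len(q) else 0)
k=q[(q[:,2]<.044)]; print(len(k),k.mean(0) if len(k) else 0)
cv2.imwrite("pics/bore.png",cv2.resize(f["frame"][185:285,265:370],None,fx=5,fy=5,interpolation=2))
shaft(f)
```

```text
jaw 155.02 pos [ 0.5398 -0.1448  0.4026] offset [-0.01 -0.02 -4.74] turn 0.02 tilt 0.09 F [-0.13 -0.26 -2.23] w 0.0252 t 14.65
262 [0.013 0.014 0.044 0.065 0.068 0.081]
79 [ 0.55158862 -0.122294    0.02044493]
shaft n 402 tip x,y mm [-3.4   0.03] tilt [-0.0003 -0.0012] rms 0.00019 zmax 0.2601
```

View pics/bore.png

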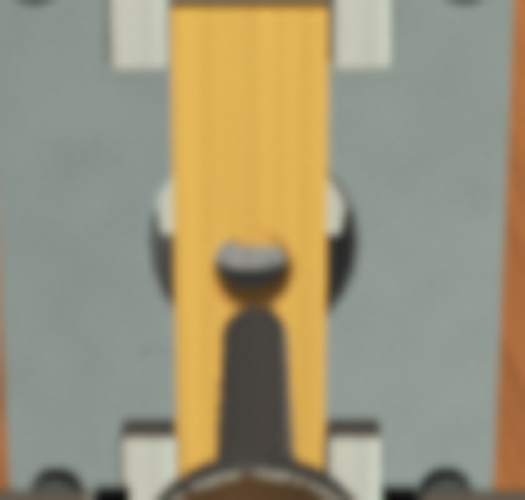

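The bore is now empty: grey wall and felt are seen through the guide hole at crop (252,262), with no brass die, and the felt reads z≈0.013. Returning the rod.

Call:
{"fn": "send_rows", "kwargs": {
  "motion": [
    {"offset": [0, 0, -5], "turn": 0},
    {"offset": [-5, 1, -5], "turn": -8},
    {"offset": [-10, 4, -5], "turn": -16},
    {"offset": [-14, 6, -5], "turn": -24},
    {"offset": [-18, 8, -5], "turn": -32},
    {"offset": [-22, 10, -5], "turn": -40},
    {"offset": [-26, 12, -5], "turn": -40},
    {"offset": [-30, 13, -5], "turn": -40}
  ]
}}

```text
t: 15.5
eef_pos: [0.5477, 0.184, 0.4511]
ee_rot: [3.14, -0.0, -1.308]
force: [0.8, 0.0, -0.9]
width: 0.0247
```

Run:
```python
from h import *
go(.5003,.2042,.400,195)
```

```text
jaw -164.91 pos [0.5477 0.184  0.4511] offset [-3.19  4.04  5.12] turn 0.09 tilt 0.07 F [ 0.76  0.01 -0.92] w 0.0247 t 15.5
```

Call:
{"fn": "send_rows", "kwargs": {
  "motion": [
    {"offset": [-3.1, 4.0, 0], "turn": 0},
    {"offset": [-3.1, 4.0, 0], "turn": 0},
    {"offset": [-3.1, 4.0, 2], "turn": 0},
    {"offset": [-3.1, 4.0, 5], "turn": 0},
    {"offset": [-3.1, 4.0, 5], "turn": 0},
    {"offset": [-3.1, 4.0, 5], "turn": 0},
    {"offset": [-3.1, 4.0, 5], "turn": 0}
  ]
}}

```text
t: 16.2
eef_pos: [0.5027, 0.2017, 0.4028]
ee_rot: [-3.14, 0.0, -1.309]
force: [0.1, 0.7, -0.6]
width: 0.0251
```

Run:
```python
from h import *
import pickle
go(.5003,.2042,.352,195)
f=cam("wrist"); pickle.dump(f,open("w6.pkl","wb")); a=shaft(f)
s=get_state(); R=Rn.from_euler("xyz",s["ee_rot"]).as_matrix(); tip=s["eef_pos"]+R@[a[0],a[1],.2625]
g=cv2.cvtColor(f["frame"],6); c=proj(f,[[.499,.208,.08]])[0]; print("tip",tip,"px hole",c)
u,v=c.astype(int); w=g[v-22:v+14,u-22:u+22]; m=(w<np.percentile(w[:10],50)*.6).astype(np.uint8)
n,l,st,ce=cv2.connectedComponentsWithStats(m)
for i in range(1,n):
    if st[i,4]>30: print(st[i],plane(f,[ce[i]+[u-22,v-22]],.08))
```

```text
jaw -164.98 pos [0.5027 0.2017 0.4028] offset [-0.31  0.17  5.08] turn 0.02 tilt 0.08 F [ 0.09  0.67 -0.62] w 0.0251 t 16.2
shaft n 400 tip x,y mm [-3.65  0.86] tilt [-0.0009 -0.0009] rms 0.0002 zmax 0.2621
tip [0.50128972 0.205212   0.14047996] px hole [317.19183763 233.9577516 ]
[ 13  15  19  17 259] [[0.49894568 0.20821045 0.08      ]]
```

Call:
{"fn": "send_rows", "kwargs": {
  "motion": [
    {"offset": [-0.33, 0.16, 2], "turn": 0},
    {"offset": [-0.33, 0.16, 4.5], "turn": 0},
    {"offset": [-0.33, 0.16, 5.5], "turn": 0},
    {"offset": [-0.33, 0.16, 6], "turn": 0},
    {"offset": [-0.33, 0.16, 6.4], "turn": 0},
    {"offset": [-0.33, 0.16, 6.8], "turn": 0},
    {"offset": [-0.33, 0.16, 7.2], "turn": 0},
    {"offset": [-0.33, 0.16, 7.5], "turn": 0}
  ]
}}

```text
t: 17.05
eef_pos: [0.4998, 0.2044, 0.3267]
ee_rot: [-3.141, 0.0, -1.309]
force: [-1.2, 0.1, -0.9]
width: 0.0246
```

Call:
{"fn": "send_rows", "kwargs": {
  "motion": [
    {"offset": [0, 0, 1.5], "turn": 0},
    {"offset": [0, 0, 3], "turn": 0},
    {"offset": [0, 0, 4.5], "turn": 0},
    {"offset": [0, 0, 5.3], "turn": 0},
    {"offset": [0, 0, 5.6], "turn": 0},
    {"offset": [0, 0, 5.75], "turn": 0},
    {"offset": [0, 0, 5.85], "turn": 0},
    {"offset": [0, 0, 5.85], "turn": 0}
  ]
}}

```text
t: 17.85
eef_pos: [0.4999, 0.2045, 0.2685]
ee_rot: [-3.141, 0.0, -1.309]
force: [0.0, 0.6, -0.8]
width: 0.0252
```

Call:
{"fn": "send_rows", "kwargs": {
  "motion": [
    {"offset": [0, 0, 0.05], "turn": 0},
    {"offset": [0, 0, 0.1], "turn": 0},
    {"offset": [0, 0, 0.1], "turn": 0}
  ]
}}

```text
t: 18.15
eef_pos: [0.4999, 0.2045, 0.2683]
ee_rot: [-3.14, 0.0, -1.308]
force: [-2.7, -0.4, 7.2]
width: 0.0248
```

Contact on the stand's top at about 8 N. Release to the earlier modest opening, then rise.

Call:
{"fn": "send_rows", "kwargs": {
  "motion": [
    {"offset": [0, 0, 0], "turn": 0},
    {"offset": [0, 0, 0], "turn": 0},
    {"offset": [0, 0, 0], "turn": 0},
    {"offset": [0, 0, 0], "turn": 0},
    {"offset": [0, 0, 0], "turn": 0},
    {"offset": [0, 0, 0], "turn": 0}
  ],
  "hand": 0.2
}}

```text
t: 18.75
eef_pos: [0.4997, 0.2044, 0.267]
ee_rot: [3.141, -0.0, -1.309]
force: [0.4, -0.8, -0.3]
width: 0.0522
```

Call:
{"fn": "send_rows", "kwargs": {
  "motion": [
    {"offset": [0, 0, -2], "turn": 0},
    {"offset": [0, 0, -5], "turn": 0},
    {"offset": [0, 0, -9], "turn": 0},
    {"offset": [0, 0, -13], "turn": 0},
    {"offset": [0, 0, -17], "turn": 0},
    {"offset": [0, 0, -17], "turn": 0},
    {"offset": [0, 0, -17], "turn": 0},
    {"offset": [0, 0, -17], "turn": 0}
  ]
}}

```text
t: 19.55
eef_pos: [0.4994, 0.2042, 0.4361]
ee_rot: [3.14, -0.0, -1.309]
force: [-0.7, -0.1, -0.4]
width: 0.0527
```

Run:
```python
from h import *
import pickle
go(.5,.2,.4,195)
f=cam("scene"); w=cam("wrist"); pickle.dump(w,open("w7.pkl","wb"))
for n,g in(("scene",f),("wrist",w)):
    P=cloud(g)
    m=(abs(P[...,0]-.5)<.025)&(abs(P[...,1]-.207)<.025)&(P[...,2]>.1)&(P[...,2]<.16);q=P[m]; zt=np.percentile(q[:,2],97); t=q[q[:,2]>zt-.004]
    print(n,"thin",len(q),"top",zt.round(4),np.round(cv2.minEnclosingCircle(t[:,:2].astype(np.float32))[0],4))
t=cam("top"); T=pickle.load(open("top0.pkl","rb")); d=cv2.absdiff(t["frame"],T["frame"]).max(2)>40
P=cloud(t); P0=cloud(T); m=(np.hypot(P[...,0]-.5413,P[...,1]+.143)<.03)&(P[...,2]<.085); q=P[m]; print("bore",len(q),np.sort(q[:,2])[::max(1,len(q)//8)].round(3))
for nm,(u,v) in(("book",(295,160)),("type",(288,370)),("jar",(485,282)),("thick",(200,287))): print(nm,d[v-30:v+30,u-30:u+30].sum(),P[v,u].round(3),P0[v,u].round(3))
cv2.imwrite("pics/end.png",np.hstack([cv2.resize(f["frame"][150:290,380:530],(400,373)),cv2.resize(t["frame"][230:330,305:412],(400,373))]))
```

```text
jaw -164.99 pos [0.4994 0.2042 0.4361] offset [0.42 0.05 3.61] turn 0.01 tilt 0.09 F [-0.74 -0.1  -0.45] w 0.0527 t 19.55
scene thin 280 top 0.134 [0.4983 0.2098]
wrist thin 803 top 0.1354 [0.4984 0.2077]
bore 74 [0.013 0.037 0.038 0.039 0.04  0.041 0.042 0.065 0.082]
book 0 [ 0.772 -0.019  0.031] [ 0.772 -0.019  0.032]
type 0 [ 0.372 -0.012  0.028] [ 0.372 -0.012  0.026]
jar 0 [ 0.537 -0.373  0.069] [ 0.536 -0.372  0.072]
thick 2 [0.515 0.137 0.14 ] [0.515 0.137 0.142]
```

View pics/end.png

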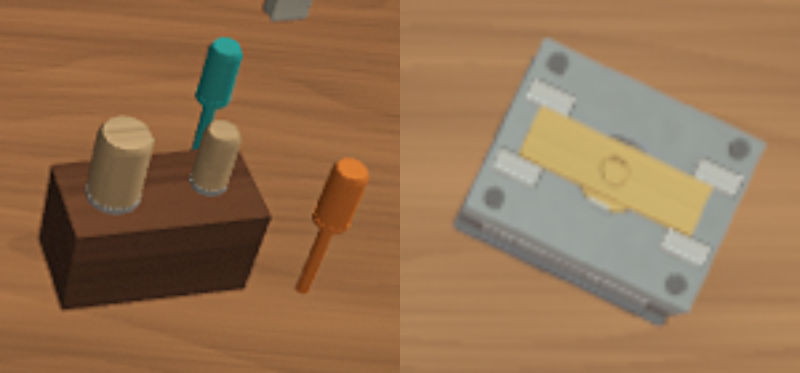

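The rod stands in its hole at crop (213,160) with its top at the height it had at the start. Brass shows in the bore at z≈0.038, so the die is standing on the bed.

```bash
python3 -c "
from station import *
print(job_done(), get_state()['t'])"
```

```text
the job is handed in; nothing more can be done
the job is handed in; nothing more can be done
```

The thin rod drove the die out onto the bed and is back upright in its stand hole. I handed the job in at about 20 s of the 72 s, and no verdict was reported.

- **Driving out the die:** I found the guide hole with the wrist camera and the first gentle probe went straight in without touching the plate. The force readings while pressing the die peaked at about 14 N, against the 30 N limit. I took the tip to about z = 46 mm in the holder.
- **Die:** Depth through the bore shows brass at about 37–42 mm where the die's top should be at 38 mm, so it is standing on the bed. Its sideways position could not be seen fully under the block.
- **Rod:** Its top is at 134–135 mm, which is the height it had at the start. It is within about 2 mm of the hole's middle and looks upright.
- **Bystanders:** The book, printing block, jar and thick rod show no change from the start. The gripper is open and clear of everything.
- **Disagreements:** The cameras and the arm's readings differed by 1–2 mm, within the stated calibration. One fit of the shaft while the rod was in the guide was useless because the plate got into it, so I ignored it.

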